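Unlock the interlock box with its key and open the access panel

TASK

Of the two grey interlock boxes bolted to the table, open the one with the yellow key in its latch: turn the key a quarter turn clockwise to its stop, then lift the blue panel by the black tab at its free edge, swing it up until it stands nearly upright and let go; it stays where it is left. Leave the other box, which has no key, alone.

Things in the scene. Friction and masses are not known exactly. Their poses are not given: they have to be found in the camera images.
- interlock_box: Grey box with a blue panel on top and a yellow key standing in its latch; 130 (x) x 120 (y) x 72 mm high, feet 17 mm farther out at front and back; bolted down. Origin: centre of the underside, z up; x points from the tab side to the hinge side, away from the robot within 0.25 rad. The panel's hinge runs along y at x = +68, z = 69 mm; the panel's top is at z = 72 mm.
- key_bow (a point): Centre of the key's yellow bow, a plate 30 wide, 10 thick and 30 mm high standing on the panel's latch: in the box's frame x -23, y 0, z 104 mm, on the upright axis about which it turns. The point turns with the key: its x lies along the 30 mm width, its y across the 10 mm thickness (grip along y). The lock barrel under it is 26 mm across, its top 27 mm below this point.
- cam_key (a joint): Angle of the key in rad: 0 locked (bow's width along the box's x), 1.571 its stop, unlocked; it grows clockwise seen from above and starts between 0 and 0.25. Slight friction (0.05 N m): it stays where it is left. Up to about 1.05 its cam hooks under the box's rim and holds the panel shut. The key stays in the latch.
- pull_tab (a point): Grip point of the black tab that sticks 32 mm out of the panel's free edge; tab 24 mm wide (along the hinge), 12 mm thick. When shut it is at x -84, y 0, z 69 mm in the box's frame; always 152 mm from the hinge line. Axes as the box's when shut, turning with the panel. Pinched from above across its 24 mm (along y) it can pivot between the fingers as the panel swings.
- access_panel (a joint): Angle of the blue panel in rad: 0 shut, 1.57 upright, 1.9 its stop. It opens upward about its hinge on the far (+x) side of the box: the tab rises and moves toward +x. A stiff hinge (about 4 N at the tab) keeps it where it is left.
- spare_box: The other grey box, same size and colours, with an empty slot in its lock barrel and no key; bolted down, its panel locked shut. Origin and axes as for the first. Either box may be the left or the right one. To be left alone.

How it is judged:
On the way, in this order (a step that is already met when the one before it is completed fails the run):
1. the key is turned at least 1.25 rad (72 degrees) clockwise with the panel still shut (value of joint cam_key above 1.25 rad and value of joint access_panel below 0.15 rad), for 0.1 s.
2. the panel is swung open past 1.05 rad (60 degrees) (value of joint access_panel above 1.05 rad), for 0.2 s.
At the end, for the whole second after the job is handed in: The panel of the box with the key stands open at 1.0 rad (57 degrees) or more, at rest on its own, and its key is still turned by 1.2 rad (69 degrees) or more (value of joint access_panel above 1 rad and value of joint cam_key above 1.2 rad and velocity of joint access_panel between -0.05 and 0.05 rad/s); the robot touches nothing.
It fails at once if the box without a key is touched with more than 5 N (contact force between any of the arm, the fingers and spare_box above 5 N).
It also fails if it takes over 42 s, if anything falls off the work surface, if the arm or the gripper's body presses on something with over 40 N, if the wrist force passes 120 N, or if a joint passes its speed limit or range.

ROBOT

A 6-joint arm with a two-finger parallel gripper is mounted at the origin on a cart in front of the work surface, level with it; the furniture and walls round the work are solid. World frame = base frame: x ahead of the robot, y to its left, z up, the work surface at z = 0. Lengths are in m, angles in rad, forces in N, time in s.
With the tool pointing down it reaches from about 0.3 to 0.775 m from the base axis. Payload 14.6 kg.
Tool frame: the origin (TCP) lies at the very end of the fingers, on their centre line; the grasp point (between the pads) lies 19 mm behind it; z points along the fingers, y is the line along which they close (so a half turn about z gives the same grasp; the last joint's range is limited). The gripper opens to 94 mm and grips with 3 to 60 N. Pads are 16 mm wide; open, the fingers measure 119 mm over their backs; the gripper's body (75 mm by 177 mm) begins 78 mm behind the grasp point.
Start: joints at [1.221, 0.3, 1.521, -0, 1.321, -0.067], TCP at [0.153, 0.528, 0.205] pointing down, gripper open.
Joint ranges: [-3.03, 3.03], [-0.79, 2.21], [0.23, 2.52], [-1.04, 4.18], [0, 3.07], [-2.55, 2.55]. Speed limits (rad/s): [2.22, 2.22, 2.57, 3.14, 3.14, 3.14].

INTERFACE

Orientations are given as [roll, pitch, yaw] about the fixed x, y, z axes, in that order (R = Rz(yaw) Ry(pitch) Rx(roll)).
In Python, from station import ctrl gives the robot as it stands.
- The arm moves only by the shell command python3 -m pendant 'ROWS' [OPENING] [FORCE]. ROWS is JSON, a list of rows, each a list of 2 entries, a list of its own where there are three numbers: the shift along the world's x, y, z in cm, then the turn about the world's z in rad. A call has 1 to 20 rows; each row shifts and turns the commanded pose from where the row before left it; what a row does not reach is not made up. A row lasts 1/12 s, in which the tool goes at most 41.7 mm and 7.16 degrees, less where a joint would pass 70% of its speed; a pose out of reach is approached as far as the arm can. A call is refused whole if a number of a shift passes 4.17 or a number of a turn 0.125, either way. A call with a gripper value outside its range is refused whole. OPENING is the opening, from 0 (shut) to 1 (fully open), set as the call begins (- or left out, the last holds). The fingers move at their own pace and stop on an object; FORCE is the grip in N (left out, the last holds). Time passes only in rows, so rows that do not move let the fingers close. It gives the time, the measured TCP pose, the force, the opening and the grip force at its end, in the units of the state.
- ctrl.get_obs(): the state, without advancing time (a new reading comes with each control period).
- ctrl.camera(name): name is "scene" or "side" or "wrist"; returns a dict with "color" (384x512x3 uint8, red, green, blue), "intrinsics" (3x3 intrinsics, pixels), "camera_from_world" (4x4, takes a point from world to camera coordinates). Camera axes: x right, y down, z forward; pixel columns grow to the right and rows downward; lengths in m; the calibration is good to about 2 mm. A picture is of the moment at which its call begins. There is no depth.
- ctrl.hand_in(): hands the job in; it is judged then, once.
The state is a dict: "time_s": time; "qpos": joint angles; "joint_vel": joint speeds; "tau": joint torques, N m; "ee_pos": TCP position; "eef_rot": TCP orientation; "force": force on the tool from outside, world axes, zero at the start; "moment": the same for the moment, N m; "grip_width": finger opening in m; "grip_force": force on a finger pad.
Only numpy, scipy, OpenCV 4.12 (cv2) and the standard library are available. Lean on these libraries where they do the work, as an engineer would, in place of code of your own. Each camera call takes 0.05 s, during which the arm holds its last target. There are 200 camera calls.

## Working session

There is one attempt and no reset: what is moved stays moved. The work goes in short steps, Python scripts to look and compute and a shell command to move; the robot and the scene stay as the last step left them, time stands still between calls to the robot, and variables do not carry over. Pictures are saved under pics/ and viewed, at most 10 in all, crops included, and the job is handed in when it is done.

```bash
ls; mkdir -p pics; python3 - <<'E'
from station import ctrl
import cv2,json,numpy as np
o=ctrl.get_obs(); print(o['time_s'],o['ee_pos'],o['eef_rot'],o['grip_width'])
ims=[]
for n in("scene","side"):
    c=ctrl.camera(n); cv2.imwrite(f"pics/{n}0.png",c["color"][:,:,::-1])
    np.savez(f"{n}0.npz",K=c["intrinsics"],T=c["camera_from_world"]); ims.append(c["color"])
    print(n,np.round(c["intrinsics"],1).tolist(),np.round(c["camera_from_world"],3).tolist())
E
```

```text
pics
0.0 [0.15338936 0.52788961 0.20485941] [-3.14038391e+00 -4.03784384e-05  2.85881084e+00] 0.09368004687863074
scene [[408.0, 0.0, 250.7], [0.0, 408.0, 192.3], [0.0, 0.0, 1.0]] [[0.756, -0.654, -0.001, -0.337], [-0.388, -0.447, -0.806, 0.328], [0.527, 0.61, -0.592, 0.583], [0.0, 0.0, 0.0, 1.0]]
side [[426.4, 0.0, 245.3], [0.0, 426.4, 186.0], [0.0, 0.0, 1.0]] [[-0.999, 0.053, -0.008, 0.531], [0.033, 0.484, -0.874, 0.012], [-0.043, -0.873, -0.485, 0.985], [0.0, 0.0, 0.0, 1.0]]
```

View pics/scene0.png

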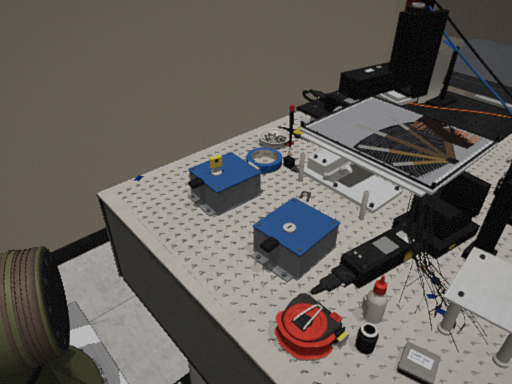

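View pics/side0.png

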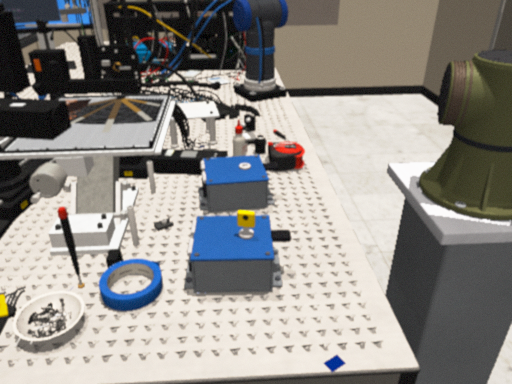

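The keyed box is the left one: its key is near (216,160) in the scene view and (245,218) in the side view. The spare sits to its right, at (290,228) and (245,166). I'll zoom in on the keyed box to fit its pose.

```bash
python3 - <<'E'
import cv2,numpy as np
a=cv2.imread("pics/scene0.png")[140:220,180:270]; b=cv2.imread("pics/side0.png")[200:300,180:300]
a=cv2.resize(a,None,fx=4.4,fy=4.4,interpolation=cv2.INTER_CUBIC); b=cv2.resize(b,None,fx=3.3,fy=3.3,interpolation=cv2.INTER_CUBIC)
h=max(a.shape[0],b.shape[0]); a=cv2.copyMakeBorder(a,0,h-a.shape[0],0,0,0);b=cv2.copyMakeBorder(b,0,h-b.shape[0],0,0,0)
m=np.hstack([a,b]);print(m.shape,a.shape); cv2.imwrite("pics/crop.png",m)
E
```

```text
(352, 792, 3) (352, 396, 3)
```

View pics/crop.png

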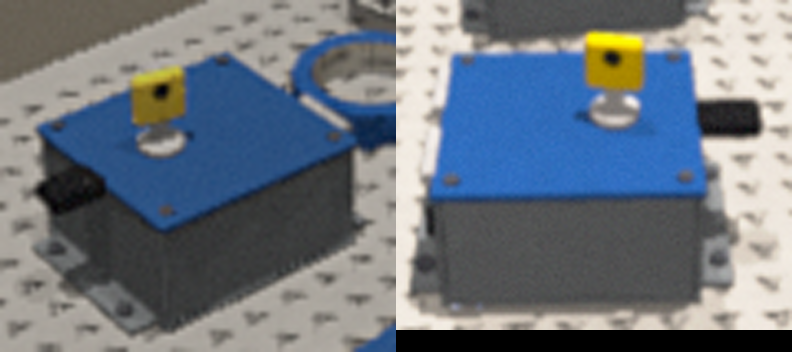

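The crop shows the four panel corners, the bow, the barrel and the tab clearly in both views, so I'll fit x, y, yaw and the panel extents.

```bash
python3 - <<'E'
import numpy as np
from scipy.optimize import least_squares
S=np.load("scene0.npz");D=np.load("side0.npz")
f=lambda p:[180+(p[0]+.5)/4.4-.5,140+(p[1]+.5)/4.4-.5]
g=lambda p:[180+(p[0]-396+.5)/3.3-.5,200+(p[1]+.5)/3.3-.5]
# order: (-x+y),(+x+y),(+x-y),(-x-y),bow,barrel
sc=np.array([f(p) for p in[(40,130),(228,53),(355,143),(162,230),(159,97),(162,142)]])
sd=np.array([g(p) for p in[(432,198),(452,54),(692,54),(705,195),(614,62),(614,110)]])
sd[:4]=sd[[0,1,2,3]]
# side corner order: (+x+y)=432,198 ; (+x-y)=452,54 ; (-x-y)=692,54 ; (-x+y)=705,195
sd[:4]=np.array([g(p) for p in[(705,195),(432,198),(452,54),(692,54)]])
def pr(C,P):
    q=P@C['T'][:3,:3].T+C['T'][:3,3]; q=q@C['K'].T; return q[:,:2]/q[:,2:]
def res(v):
    x,y,a,n,p,h=v
    L=np.array([[n,h,.072],[p,h,.072],[p,-h,.072],[n,-h,.072],[-.023,0,.104],[-.023,0,.077]])
    c,s=np.cos(a),np.sin(a); W=L@np.array([[c,s,0],[-s,c,0],[0,0,1]])+[x,y,0]
    return np.r_[(pr(S,W)-sc).ravel(),(pr(D,W)-sd).ravel()]
r=least_squares(res,[.3,.5,0,-.065,.065,.06]);print(np.round(r.x,4));print(np.round(r.fun.reshape(-1,2),1).tolist())
x,y,a=r.x[:3];c,s=np.cos(a),np.sin(a)
for n,b in(("bow",-.023),("tab",-.084),("hinge",.068)):print(n,x+b*c,y+b*s)
E
```

```text
[ 0.5657  0.2372 -0.0448 -0.0653  0.0642  0.0612]
[[-1.3, -1.5], [-0.8, -0.9], [0.4, -0.9], [-0.5, -0.9], [-0.4, -0.5], [-0.5, -1.0], [-0.0, -1.4], [-0.4, -1.3], [0.6, -0.5], [-0.6, -1.3], [-0.1, 0.4], [-0.0, -0.7]]
bow 0.542685692314184 0.23818587275549027
tab 0.48174680603613185 0.24091573340955943
hinge 0.6335945226634092 0.23411345768138708
```

```bash
python3 -m pendant '[[[2.4,-1.8,0],0.008],[[2.4,-1.8,0],0.008],[[2.4,-1.8,0],0.008],[[2.4,-1.8,0],0.008],[[2.4,-1.8,0],0.008],[[2.4,-1.8,0],0.008],[[2.4,-1.8,0],0.008],[[2.4,-1.8,0],0.008],[[2.4,-1.8,0],0.008],[[2.4,-1.8,0],0.008],[[2.4,-1.8,0],0.008],[[2.4,-1.8,0],0.008],[[2.4,-1.8,0],0.008],[[2.4,-1.8,0],0.008],[[2.4,-1.8,0],0.008],[[2.9,-2.1,0],0.008],[[0,0,0],0],[[0,0,0],0]]' 1
python3 - <<'E'
from station import ctrl
import cv2,numpy as np
o=ctrl.get_obs();print(o['time_s'],o['ee_pos'],o['eef_rot'])
c=ctrl.camera("wrist"); cv2.imwrite("pics/w1.png",c["color"][:,:,::-1]); np.savez("w1.npz",K=c["intrinsics"],T=c["camera_from_world"])
E
```

```text
time_s: 1.6
ee_pos: [0.5431, 0.236, 0.2046]
eef_rot: [-3.141, -0.001, 2.984]
force: [-0.4, -0.3, -0.0]
grip_width: 0.0942
grip_force: 0.0
1.6 [0.54312021 0.2359718  0.20458987] [-3.14092670e+00 -1.21035007e-03  2.98444395e+00]
```

View pics/w1.png

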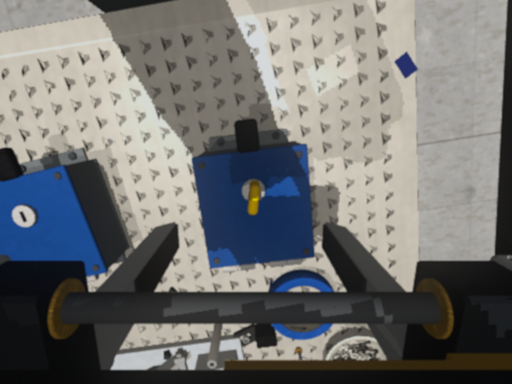

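Wrist view: panel corners at about (194,158), (305,144), (314,257) and (211,268). The tab is at (247,135), and the bow's top edge runs from (257,182) to (252,213). I'll back-project these.

```bash
python3 - <<'E'
import numpy as np
W=np.load("w1.npz");K,T=W['K'],W['T'];R=T[:3,:3];o=-R.T@T[:3,3]
def bp(u,v,z):
    d=R.T@np.linalg.inv(K)@[u,v,1]; return (o+d*(z-o[2])/d[2])[:2]
c=[bp(*p,.072) for p in[(194,158),(305,144),(314,257),(211,268)]]
print(np.round(c,4).tolist(),np.round(np.mean(c,0),4))
ax=(c[3]+c[2]-c[0]-c[1]);print("yaw",np.arctan2(ax[1],ax[0]))
a,b=bp(257,182,.119),bp(252,213,.119);print("bow",a,b,(a+b)/2,np.arctan2(*(b-a)[::-1]))
print("tab",bp(247,135,.075),"barrel",bp(253,190,.077))
E
```

```text
[[0.4995, 0.1826], [0.5033, 0.3006], [0.6332, 0.2965], [0.6285, 0.1761]] [0.5661 0.239 ]
yaw -0.04059143448874395
bow [0.52608806 0.24519944] [0.55483016 0.23603347] [0.54045911 0.24061645] -0.30870837965215686
tab [0.48456906 0.24203857] barrel [0.54253083 0.23923062]
```

```bash
python3 -m pendant '[[[-0.1,0.3,-1.5],-0.05],[[0,0,-2],-0.05],[[0,0,-2],0],[[0,0,-2],0],[[0,0,-2],0],[[0,0,-1.5],0],[[0,0,-0.7],0],[[0,0,0],0],[[0,0,0],0]]' 1
python3 -m pendant '[[[0,0,0],0],[[0,0,0],0],[[0,0,0],0],[[0,0,0],0],[[0,0,0],0],[[0,0,0],0],[[0,0,0],0],[[0,0,0],0],[[0,0,0],0],[[0,0,0],0]]' 0 25
```

```text
time_s: 2.4
ee_pos: [0.5413, 0.2407, 0.0891]
eef_rot: [3.141, 0.0, 2.888]
force: [0.6, 0.8, 0.1]
grip_width: 0.0942
grip_force: 0.0
time_s: 3.23
ee_pos: [0.5415, 0.2401, 0.0884]
eef_rot: [-3.142, -0.0, 2.887]
force: [-1.1, 0.3, -0.6]
grip_width: 0.0303
grip_force: 0.0
```

```bash
python3 -m pendant '[[[0,0,0],0],[[0,0,0],0],[[0,0,0],0],[[0,0,0],0],[[0,0,0],0],[[0,0,0],0]]' 0 25; python3 -c "
from station import ctrl
print(ctrl.get_obs()['moment'])"
```

```text
time_s: 3.73
ee_pos: [0.5414, 0.2397, 0.0884]
eef_rot: [-3.141, -0.0, 2.887]
force: [-2.1, -5.5, 2.1]
grip_width: 0.0099
grip_force: 25.0
[-0.93601957  0.38396421  0.0178313 ]
```

```bash
python3 -m pendant '[[[0,0,0],-0.08],[[0,0,0],-0.08],[[0,0,0],-0.08],[[0,0,0],-0.08],[[0,0,0],-0.08],[[0,0,0],-0.08],[[0,0,0],-0.08],[[0,0,0],-0.08],[[0,0,0],-0.08],[[0,0,0],-0.08],[[0,0,0],-0.08],[[0,0,0],-0.08],[[0,0,0],-0.08],[[0,0,0],-0.08],[[0,0,0],-0.08],[[0,0,0],-0.08],[[0,0,0],0],[[0,0,0],0]]'; python3 -c "
from station import ctrl
print(ctrl.get_obs()['moment'])"
```

```text
time_s: 5.23
ee_pos: [0.5428, 0.2408, 0.0885]
eef_rot: [3.138, -0.002, 1.606]
force: [10.1, 3.0, -6.0]
grip_width: 0.0102
grip_force: 25.0
[ 0.61282019 -1.97490035 -0.03342992]
```

```bash
python3 -m pendant '[[[0,0,0],-0.04],[[0,0,0],-0.04],[[0,0,0],-0.03],[[0,0,0],0],[[0,0,0],0]]'; python3 - <<'E'
from station import ctrl
import cv2
print(ctrl.get_obs()['moment'])
cv2.imwrite("pics/w2.png",ctrl.camera("wrist")["color"][:,:,::-1])
E
```

```text
time_s: 5.65
ee_pos: [0.5429, 0.2407, 0.0885]
eef_rot: [3.138, -0.002, 1.497]
force: [12.1, 2.8, -7.2]
grip_width: 0.0097
grip_force: 25.2
[ 0.54429862 -2.02395078  0.43147539]
```

View pics/w2.png

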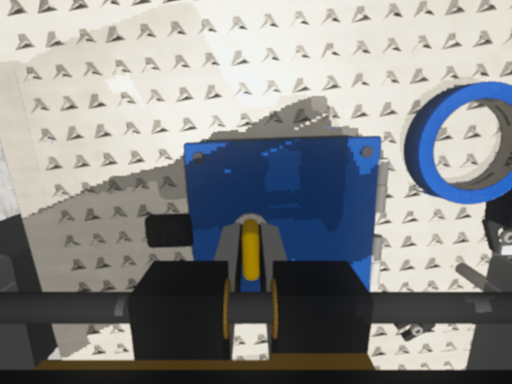

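Moment 0.43 N m: the key is at its stop, with the bow crosswise to the tab direction in the view. Next I release, rise and move over the tab.

```bash
python3 -m pendant '[[[0,0,0],0],[[0,0,0],0],[[0,0,0],0],[[0,0,0],0],[[0,0,0],0],[[0,0,1],0],[[0,0,2],0],[[0,0,2.5],0],[[0,0,2.5],0]]' 0.55
python3 -m pendant '[[[-0.4,0,0],0.1],[[-0.4,0,0],0.1],[[-0.4,0,0],0.1],[[-0.4,0,0],0.1],[[-0.4,0,0],0.1],[[-0.4,0,0],0.1],[[-0.4,0,0],0.1],[[-0.4,0,0],0.1],[[-0.4,0,0],0.1],[[-0.4,0,0],0.1],[[-0.4,0,0],0.1],[[-0.4,0,0],0.1],[[-0.4,0,0],0.1],[[-0.4,0,0],0.1],[[-0.4,0,0],0.1],[[-0.5,0.2,0],0.1],[[0,0,0],0],[[0,0,0],0]]' 0.55
python3 - <<'E'
from station import ctrl
import cv2,numpy as np
c=ctrl.camera("wrist"); cv2.imwrite("pics/w3.png",c["color"][:,:,::-1]); np.savez("w3.npz",K=c["intrinsics"],T=c["camera_from_world"])
E
```

```text
time_s: 6.45
ee_pos: [0.5412, 0.2401, 0.17]
eef_rot: [-3.141, 0.0, 1.497]
force: [-0.0, 0.6, 0.4]
grip_width: 0.0517
grip_force: 0.0
time_s: 7.95
ee_pos: [0.4766, 0.2423, 0.1691]
eef_rot: [3.141, 0.001, 3.094]
force: [0.2, 0.3, -0.8]
grip_width: 0.052
grip_force: 0.0
```

View pics/w3.png

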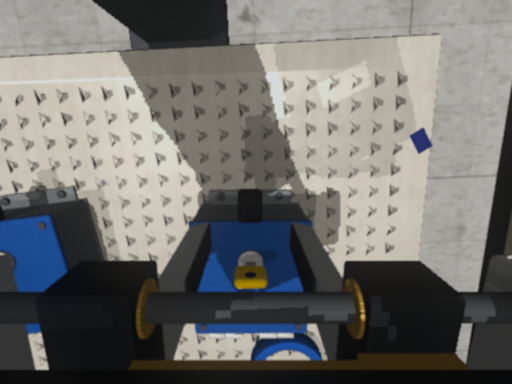

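The key stays crosswise, and the tab at (250,205) is centred between the fingers. Descend and pinch.

```bash
python3 -m pendant '[[[0,0,-2],0],[[0,0,-2.5],0],[[0,0,-2.5],0],[[0,0,-2],0],[[0,0,-1.2],0],[[0,0,-0.9],0],[[0,0,0],0],[[0,0,0],0]]'
python3 -m pendant '[[[0,0,0],0],[[0,0,0],0],[[0,0,0],0],[[0,0,0],0],[[0,0,0],0],[[0,0,0],0],[[0,0,0],0],[[0,0,0],0],[[0,0,0],0],[[0,0,0],0]]' 0 35
```

```text
time_s: 8.67
ee_pos: [0.4768, 0.2422, 0.0578]
eef_rot: [3.142, 0.0, 3.096]
force: [-0.5, 0.4, 0.0]
grip_width: 0.0516
grip_force: 0.0
time_s: 9.5
ee_pos: [0.4766, 0.2419, 0.0578]
eef_rot: [-3.141, 0.0, 3.097]
force: [-0.5, -5.6, 6.4]
grip_width: 0.0236
grip_force: 35.0
```

```bash
python3 - <<'E'
import numpy as np
a=-.043; L=.156
th=np.linspace(0,1.35,19); r=-L*np.cos(th); z=L*np.sin(th)
d=np.c_[np.diff(r)*np.cos(a),np.diff(r)*np.sin(a),np.diff(z)]*100
print(np.round(d,2).tolist())
E
```

```text
[[0.04, -0.0, 1.17], [0.13, -0.01, 1.16], [0.22, -0.01, 1.15], [0.3, -0.01, 1.13], [0.39, -0.02, 1.1], [0.47, -0.02, 1.07], [0.55, -0.02, 1.03], [0.62, -0.03, 0.99], [0.7, -0.03, 0.94], [0.76, -0.03, 0.89], [0.83, -0.04, 0.83], [0.89, -0.04, 0.76], [0.94, -0.04, 0.69], [0.99, -0.04, 0.62], [1.03, -0.04, 0.54], [1.07, -0.05, 0.46], [1.1, -0.05, 0.38], [1.13, -0.05, 0.3]]
```

Gripped, 23.6 mm wide. I'll swing the first part and check.

```bash
python3 -m pendant '[[[0,0,0.6],0],[[0,0,0.6],0],[[0.06,0,0.6],0],[[0.07,0,0.6],0],[[0.1,0,0.6],0],[[0.1,0,0.6],0],[[0.15,0,0.6],0],[[0.15,-0.02,0.55],0],[[0.2,-0.02,0.55],0],[[0.2,-0.02,0.55],0],[[0,0,0],0]]'
```

```text
time_s: 10.42
ee_pos: [0.487, 0.2414, 0.1168]
eef_rot: [-3.141, 0.0, 3.097]
force: [-1.5, -4.1, -0.5]
grip_width: 0.0233
grip_force: 35.0
```

```bash
python3 -m pendant '[[[0.45,-0.02,1.07],0],[[0.55,-0.02,1.03],0],[[0.62,-0.03,0.99],0],[[0.7,-0.03,0.94],0],[[0.76,-0.03,0.89],0],[[0.83,-0.04,0.83],0],[[0.89,-0.04,0.76],0],[[0.94,-0.04,0.69],0],[[0.99,-0.04,0.62],0],[[1.03,-0.04,0.54],0],[[1.07,-0.05,0.46],0],[[0.5,-0.02,0.2],0],[[0,0,0],0],[[0,0,0],0],[[0,0,0],0],[[0,0,0],0]]'; python3 - <<'E'
from station import ctrl
import cv2
cv2.imwrite("pics/s4.png",ctrl.camera("side")["color"][:,:,::-1])
E
```

```text
time_s: 11.75
ee_pos: [0.5799, 0.2377, 0.2063]
eef_rot: [3.141, 0.001, 3.097]
force: [1.4, -0.2, -1.7]
grip_width: 0.0235
grip_force: 35.0
```

View pics/s4.png

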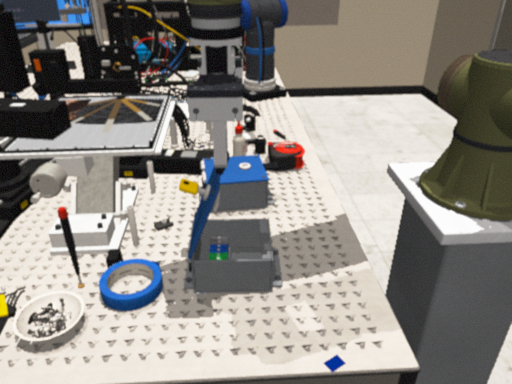

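The panel stands at about 1.25 rad, its tab still in the fingers at (218,160). Release and rise straight up.

```bash
python3 -m pendant '[[[0,0,0],0],[[0,0,0],0],[[0,0,0],0],[[0,0,0],0],[[0,0,0],0],[[-0.1,0,1],0],[[-0.2,0,2],0],[[-0.5,0,2],0],[[-1,0,2],0],[[-1,0,2],0],[[0,0,0],0],[[0,0,0],0],[[0,0,0],0],[[0,0,0],0]]' 0.6; python3 - <<'E'
from station import ctrl
import cv2
cv2.imwrite("pics/s5.png",ctrl.camera("side")["color"][:,:,::-1])
E
```

```text
time_s: 12.97
ee_pos: [0.5521, 0.2374, 0.2949]
eef_rot: [-3.141, -0.002, 3.097]
force: [-0.4, 0.7, -0.4]
grip_width: 0.0563
grip_force: 0.0
```

View pics/s5.png

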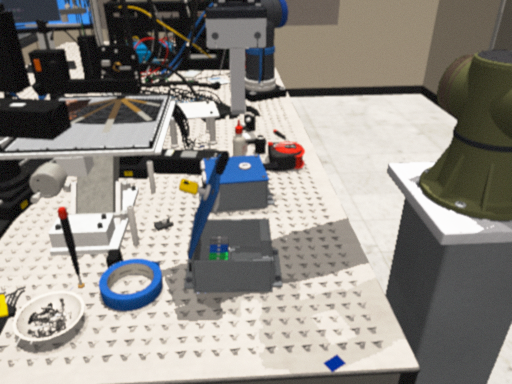

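The panel stands on its own, with the tab at (221,158), and the gripper is clear of it.

```bash
python3 -c "
from station import ctrl
print(ctrl.hand_in())"
```

```text
the job is handed in; nothing more can be done
None
```

I opened the keyed (left) box and handed the job in at about 13 s: the key is at its stop, the panel stands at about 1.25 rad on its own, and the gripper is clear of it and never went near the spare box. No verdict came back.

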